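Load a battery pack into the charging dock and snap its catch over

ROBOT

A 6-joint arm with a two-finger parallel gripper is mounted at the origin on the work surface. World frame = base frame: x ahead of the robot, y to its left, z up, the work surface at z = 0. Lengths are in mm, angles in rad, forces in N, time in s.
With the tool pointing down it reaches from about 275 to 725 mm from the base axis. Payload 5.6 kg.
Tool frame: the origin (TCP) lies at the very end of the fingers, on their centre line; the grasp point (between the pads) lies 19 mm behind it; z points along the fingers, y is the direction in which the jaws open and shut (so a half turn about z gives the same grasp; the last joint's range is limited). The gripper opens to 85 mm and grips with 20 to 120 N. Pads are 22 mm wide; open, the fingers measure 114 mm over their backs; the gripper's body (76 mm by 85 mm) begins 54 mm behind the grasp point. The pads swing forward as they close: fully open they stand 13 mm farther back than shut.
Start: joints at [-1.037, 0.255, 0.108, 0, -1.424, -0.285], TCP at [135.453, -533.053, 231.283] pointing down, gripper open.
Joint ranges: [-2.95, 2.95], [-1.21, 1.97], [-1.09, 1.5], [-2.87, 1.71], [-2.94, -0.07], [-3.05, 3.05]. Speed limits (rad/s): [2.57, 2.57, 3.14, 3.14, 3.14, 3.14].

INTERFACE

Orientations are given as a rotation vector (axis times angle).
In Python, from bench import robot, viewer gives the robot as it stands.
- The arm moves only by the shell command python3 -m creep 'ROWS' [OPENING]. ROWS is JSON, a list that holds one entry, the list of rows, each a list of 4 numbers: the shift along the tool's x, y, z in units of 30 mm (1.0 is 30 mm), then the turn about the tool's z in units of 6 degrees (1.0 is 6 degrees). In form: [[[dx, dy, dz, spin], ...]]. A call has 1 to 5 rows; each row shifts and turns the commanded pose from where the row before left it, along the tool's axes as they then stand; what a row does not reach is not made up. A row lasts 1/12 s, in which the tool goes at most 41.7 mm and 7.16 degrees, less where a joint would pass 70% of its speed; a pose out of reach is approached as far as the arm can. A call is refused whole if a number of a shift passes 1 or a number of a turn 1, either way. A call with a gripper value outside its range is refused whole. OPENING is the closure in counts, from 0 (fully open) to 255 (shut), set as the call begins (- or left out, the last holds). The fingers move at their own pace and stop on an object; the grip force is fixed at half the most. Time passes only in rows, so rows that do not move let the fingers close. It gives the time, the measured TCP pose, the force and the opening at its end, in the units of the state.
- robot.state(): the state, without advancing time (a new reading comes with each control period).
- viewer.camera(name): name is "scene" or "top"; returns the picture (400x640x3 uint8, blue, green, red); there is no depth.
- viewer.camera_model(name): a dict with "camera_matrix" (3x3 intrinsics, pixels), "extrinsics" (4x4, takes a point from world to camera coordinates). Camera axes: x right, y down, z forward; pixel columns grow to the right and rows downward; lengths in mm; the calibration is good to about 2 mm. A picture is of the moment at which its call begins. camera_model takes no time and is no camera call.
- robot.finish_job(): hands the job in, once; it reports no verdict.
The state is a dict: "t": time; "joint_pos": joint angles; "qvel": joint speeds; "joint_torque": joint torques, N m; "tool_pos": TCP position; "tcp_rot": TCP orientation; "ft_force": force on the tool from outside, world axes, zero at the start; "ft_torque": the same for the moment, N m; "width": finger opening in mm.
Only numpy, scipy, OpenCV 4.12 (cv2) and the standard library are available. Lean on these libraries where they do the work, as an engineer would, in place of code of your own. Each camera call takes 0.05 s, during which the arm holds its last target.

TASK

Put the larger battery pack into the bay of the charging dock, lying flat along it, and press it firmly home against the sprung brass contact, pushing with about 12 N for a moment and never with more than 20. Let it go there, then push the dock's seesaw paddle down past its centre until the catch snaps over and its tooth stands up behind the pack, never loading the catch with more than 20 N. Set the pack in without dropping or forcing it, leave the other things where they are, and finish clear of everything.

Things in the scene. Friction and masses are not known exactly. Their poses are not given: they have to be found in the camera images.
- pack_center (a point): Centre of the larger loose battery pack: plain dark block 80 long (its x) x 44 wide (y) x 44 mm high (z), 0.2 to 0.33 kg, a brass patch on each end, paper label on top, lying flat on the table. Both ends alike: either may go first. Grip it across its width in its upper half, for the bay's guides cover the lowest 12 mm of its sides. A lookalike of 50 x 30 x 22 mm is a bystander.
- dock: Charging dock, fixed, grey and aluminium base 210 x 70 mm. Origin at its underside centre; x along the bay from its mouth (robot's side) to its closed end, z up. Bay floor 34 mm above the table, from x = -55 to +95 mm; side guides 49 mm apart inside, 12 mm high, 6.5 thick, x = -55 to +60. Open above: the pack can be lowered in 20 to 30 mm short of home and slid in +x.
- bay (a point): Point on the bay floor midway between the guides, 20 mm in +x of the dock's origin, 34 mm above the table; axes as the dock's. At home the pack's centre is above it, within 3 mm along x (as the contact is set).
- contact: Contact block at the bay's closed end, 44 wide, 40 mm high. Origin on the bay floor, mid-width, in the plane of its brass plunger's front face when out; axes as the dock's. It yields 4 mm in +x from 1 N to 13 N (3 N/mm; damped, 3 N more at 15 mm/s), then is solid. Floor drag adds. Let go, it eases the pack back to the origin's plane: home, the pack's centre 40 mm in -x of this origin.
- catch (a joint): Seesaw catch, rad: 0 open as found (paddle up, tooth below bay floor), 0.24 centre, 0.32 snapped over on its stop (paddle down, tooth 10 mm above the floor). Hinge across the dock 80 mm in -x of its origin, 22 mm up. At the paddle it takes about 8 N to start, falling to nothing at the centre; then it snaps to its stop by itself. With the pack over 4 mm short of home the tooth may jam under it.
- paddle (a point): Centre of the top face of the catch's black paddle (34 along the dock's x, 44 mm across), outside the dock's mouth, 55 mm in -x of the hinge. About 41 mm above the table when open (tilted 0.24 rad); moves down 13 mm to the centre and 4 mm more to the stop.
- small_pack: The smaller loose battery pack, 50 x 30 x 22 mm, a bystander: not to be moved. Origin at its underside.
- buggy_a: Bystander: toy robot buggy with yellow wheels, 75 x 70 x 64 mm, loose. Origin at its underside.
- cube_frame: Bystander: open yellow printed cube frame of 60 mm, loose.
- driver: Bystander: screwdriver 160 mm long lying on the table, loose.
- wheel: Bystander: orange wheel rim lying flat, 64 mm across, 10 mm high, loose.
Mind the look-alikes: they are no part of the job. What is shaped like the part that bears pack_center but blue or red is not meant.

How it is judged (in metres and radians):
On the way, in this order (a step that is already met when the one before it is completed fails the run):
1. the pack lies flat in the bay between the guides (y of pack_center in the frame of bay between -0.005 and 0.005 m and z of pack_center in the frame of bay between 0.018 and 0.027 m and x of pack_center in the frame of bay above -0.06 m and angle between the x axis of pack_center and the x axis of bay, either way round below 0.12 rad), for 0.1 s.
2. the pack is pressed home on the sprung contact with at least 5 N for 0.2 s (contact force between pack and contact above 5 N), for 0.2 s.
3. with the pack let go, the catch snaps over its centre (value of joint catch above 0.29 rad and contact force between pack and the fingers below 0.1 N), for 0.2 s.
At the end, for the whole second after the job is handed in: The larger pack lies flat and at rest in the bay between the guides, its leading end within 4 mm of the contact's plunger, the catch is snapped over (joint above 0.29) and the robot touches nothing (value of joint catch above 0.29 rad and x of pack_center in the frame of contact above -0.044 m and y of pack_center in the frame of bay between -0.005 and 0.005 m and z of pack_center in the frame of bay between 0.019 and 0.025 m and angle between pack_center's own z axis and vertical below 0.08 rad and angle between the x axis of pack_center and the x axis of bay, either way round below 0.12 rad and linear speed of pack below 0.01 m/s).
It fails at once if the contact is pressed with more than 20 N (contact force between pack and contact above 20 N).
It fails at once if the robot loads the catch with more than 20 N (contact force between catch and the fingers above 20 N or contact force between catch and the arm above 20 N).
It fails at once if the pack is dropped or forced into the dock (over 60 N) (contact force between pack and dock above 60 N).
It fails at once if a bystander is moved by more than 30 mm (distance of any of small_pack, buggy_a, cube_frame, driver, wheel from where it was at the start of the episode above 0.03 m).
It also fails if it takes over 72 s, if anything falls off the work surface, if the arm or the gripper's body presses on something with over 40 N, if the wrist force passes 120 N, or if a joint passes its speed limit or range.

## Working session

There is one attempt and no reset: what is moved stays moved. The work goes in short steps, Python scripts to look and compute and a shell command to move; the robot and the scene stay as the last step left them, time stands still between calls to the robot, and variables do not carry over. Pictures are saved under pics/ and viewed, and the job is handed in when it is done.

```bash
ls; mkdir -p pics
python3 - <<'E'
from bench import robot, viewer
import cv2,json
for n in("scene","top"):
    cv2.imwrite(f"pics/{n}0.png",viewer.camera(n)); m=viewer.camera_model(n); print(n,m)
print(robot.state())
E
```

```text
pics
scene {'camera_matrix': array([[481.1431511 ,   0.        , 320.17535095],
       [  0.        , 481.1431511 , 201.79979155],
       [  0.        ,   0.        ,   1.        ]]), 'extrinsics': array([[ 8.49200907e-01,  5.28025033e-01, -6.88362269e-03,
        -4.84760170e+02],
       [ 3.95879904e-01, -6.45196113e-01, -6.53453195e-01,
        -1.13488078e+02],
       [-3.49480931e-01,  5.52187958e-01, -7.56935624e-01,
         1.49327090e+03],
       [ 0.00000000e+00,  0.00000000e+00,  0.00000000e+00,
         1.00000000e+00]])}
top {'camera_matrix': array([[496.57358131,   0.        , 320.36949973],
       [  0.        , 496.57358131, 203.81382526],
       [  0.        ,   0.        ,   1.        ]]), 'extrinsics': array([[-2.77714931e-05, -9.99991466e-01, -4.13126050e-03,
         7.47314214e+01],
       [-9.88340922e-01,  6.56461179e-04, -1.52255679e-01,
         5.56753418e+02],
       [ 1.52257092e-01,  4.07886544e-03, -9.88332505e-01,
         1.32890504e+03],
       [ 0.00000000e+00,  0.00000000e+00,  0.00000000e+00,
         1.00000000e+00]])}
{'t': 0.1, 'joint_pos': array([-1.03743642e+00,  2.55637639e-01,  1.07116301e-01, -3.88496010e-04,
       -1.42391022e+00, -2.84604737e-01]), 'qvel': array([ 0.00105781, -0.00176778,  0.00413127,  0.00037349, -0.00169191,
       -0.00110979]), 'joint_torque': array([-1.92293388e-03, -3.87601912e+01,  2.38474613e+01,  5.37791714e+00,
       -3.80627636e-03,  8.54208437e-08]), 'tool_pos': array([ 135.33757104, -532.62161947,  230.51086757]), 'tcp_rot': array([ 3.89610853e-01, -3.11703874e+00, -2.59656022e-03]), 'ft_force': array([ 0.28321404, -0.03382853,  0.0884021 ]), 'ft_torque': array([-0.00397165, -0.00992554, -0.0047161 ]), 'width': 85.4581660904714}
```

View pics/scene0.png

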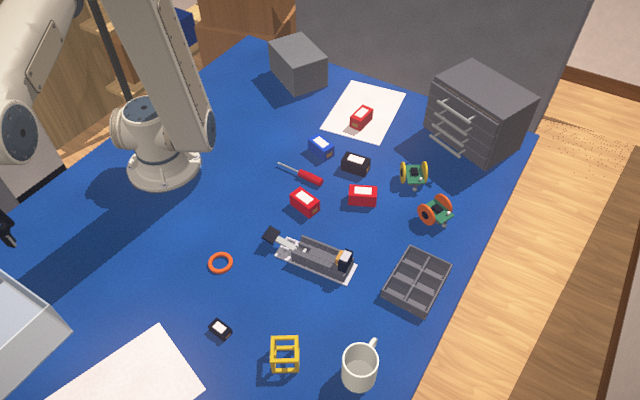

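View pics/top0.png

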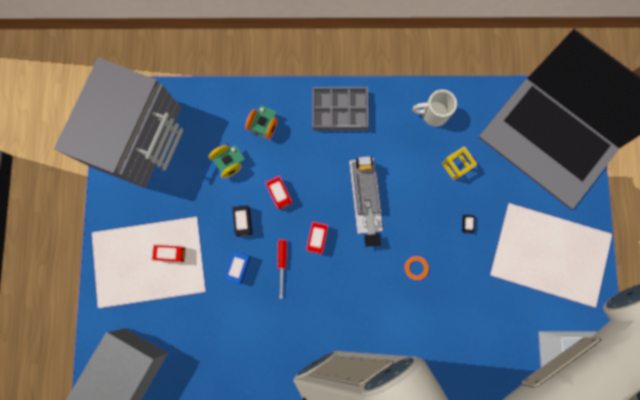

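The candidates for the larger pack are:

| Thing | Scene pixel | Top pixel |
|---|---|---|
| Dark block | (355,162) | (242,221) |
| Small dark block | (220,328) | (469,223) |
| Red block | (305,201) | (317,238) |
| Red block | (363,195) | (278,192) |
| Red block | (361,117) | (168,254) |
| Blue block | (320,147) | (238,268) |

I choose the big dark one at (242,221) in the top view. The dock is at scene (315,258), top (367,198).

```bash
cat > h.py <<'E'
import numpy as np, cv2
from bench import robot, viewer
M={n:viewer.camera_model(n) for n in("scene","top")}
def ray(n,u,v):
    K,E=M[n]["camera_matrix"],M[n]["extrinsics"]
    R,t=E[:3,:3],E[:3,3]
    return -R.T@t, R.T@np.linalg.inv(K)@np.array([u,v,1.])
def plane(n,uv,z):
    o,d=ray(n,*uv); return o+d*(z-o[2])/d[2]
def proj(n,p):
    K,E=M[n]["camera_matrix"],M[n]["extrinsics"]
    c=K@(E[:3,:3]@np.asarray(p,float)+E[:3,3]); return c[:2]/c[2]
def tri(a,b):
    o1,d1=ray("scene",*a);o2,d2=ray("top",*b)
    s=np.linalg.lstsq(np.c_[d1,-d2],o2-o1,rcond=None)[0]
    p,q=o1+s[0]*d1,o2+s[1]*d2
    return (p+q)/2,np.linalg.norm(p-q)
def crop(img,x0,y0,w,h,k,name):
    cv2.imwrite(name,cv2.resize(img[y0:y0+h,x0:x0+w],None,fx=k,fy=k,interpolation=cv2.INTER_CUBIC))
E
python3 - <<'E'
from h import *
t=cv2.imread("pics/top0.png"); s=cv2.imread("pics/scene0.png")
a=cv2.resize(t[200:245,220:265],None,fx=8,fy=8,interpolation=2)
b=cv2.resize(s[140:185,330:380],None,fx=8,fy=8,interpolation=2)
cv2.imwrite("pics/p1.png",np.hstack([a,b]))
a=cv2.resize(t[145:255,335:395],None,fx=5,fy=5,interpolation=2)
b=cv2.resize(s[220:290,255:365],None,fx=4,fy=4,interpolation=2)
c=np.zeros((550,740,3),np.uint8);c[:550,:300]=a;c[:280,300:740]=b
cv2.imwrite("pics/d1.png",c)
E
```

```text
(no output)
```

View pics/p1.png

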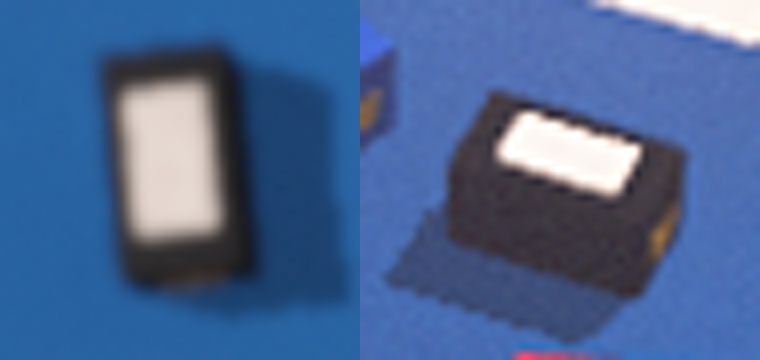

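View pics/d1.png

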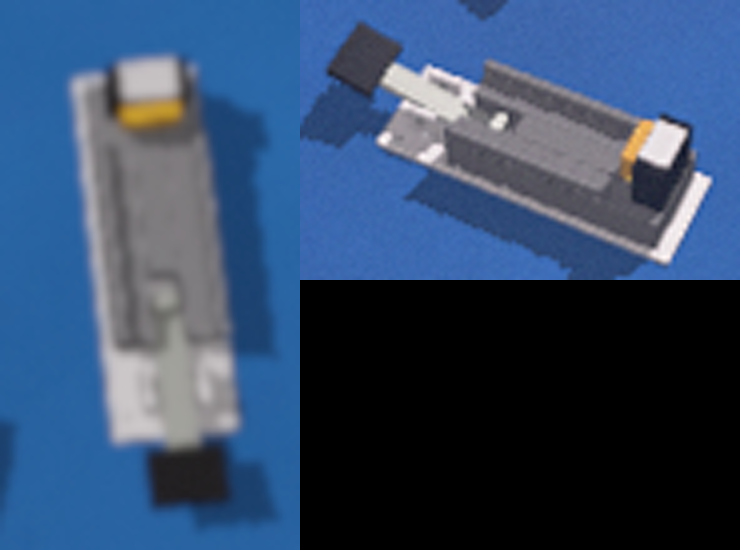

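The crops show the dark pack with its paper label and brass end, and the dock with a black paddle at the bottom and a brass plunger at the far end. Next I measure both.

```bash
cat > meas.py <<'E'
from h import *
import sys
def cc(mask,near):
    n,l,st,ce=cv2.connectedComponentsWithStats(mask.astype(np.uint8))
    i=min(range(1,n),key=lambda i:np.hypot(*(ce[i]-near))+ (1e3 if st[i,4]<15 else 0)); return l==i,ce[i],st[i]
def boxes(mask):
    c,_=cv2.findContours(cv2.resize(mask.astype(np.uint8)*255,None,fx=1,fy=1),0,1)
    return cv2.minAreaRect(max(c,key=cv2.contourArea))
if __name__=="__main__":
    I={"top":cv2.imread("pics/top0.png"),"scene":cv2.imread("pics/scene0.png")}
    near={"top":(242,221),"scene":(355,162)}
    L={}
    for n in I:
        m,c,s=cc(I[n].min(2)>130,near[n]); w=I[n].min(2).astype(float)
        L[n]=c; ys,xs=np.nonzero(m)
        P=np.array([plane(n,(x,y),44) for x,y in zip(xs,ys)])[:,:2]
        r=cv2.minAreaRect(P.astype(np.float32)); print(n,"label px",c,s[4],"z44",plane(n,c,44)[:2],r)
    print("tri",tri(L["scene"],L["top"]))
    # pack dark silhouette bottom/top
    for n in I:
        m,c,s=cc(I[n].max(2)<75,near[n]); print(n,"dark",c,s)
    for n,p in {"top":(372,240),"scene":(271,236)}.items():
        m,c,s=cc(I[n].max(2)<75,p); print(n,"paddle",c,s,"z41",plane(n,c,41)[:2])
        L[n]=c
    print("tri",tri(L["scene"],L["top"]))
    for n,p in {"top":(365,161),"scene":(346,256)}.items():
        m,c,s=cc(I[n].min(2)>170,p); print(n,"block white",c,s,"z74",plane(n,c,74)[:2]); L[n]=c
    print("tri",tri(L["scene"],L["top"]))
    for n,p in {"top":(365,167),"scene":(340,257)}.items():
        h=cv2.cvtColor(I[n],cv2.COLOR_BGR2HSV); m,c,s=cc((h[...,0]>10)&(h[...,0]<30)&(h[...,1]>120)&(h[...,2]>110),p); print(n,"brass",c,s); L[n]=c
    print("tri",tri(L["scene"],L["top"]))
E
python3 meas.py
```

```text
top label px [240.79081633 219.56632653] 196 z44 [512.93507632 293.24068717] ((513.13623046875, 293.1611328125), (51.09695816040039, 29.573421478271484), 6.638514518737793)
scene label px [355.43965517 158.73275862] 116 z44 [512.72899747 294.3773753 ] ((512.5693969726562, 294.28192138671875), (49.337486267089844, 29.971519470214844), 7.678074359893799)
tri (array([513.01904472, 293.23514958,  45.01460097]), np.float64(0.5171851635404746))
top dark [244.92118227 222.67487685] [234 206  18  30 203]
scene dark [354.27065527 165.99430199] [341 152  29  25 351]
top paddle [372.59876543 239.82098765] [365 234  16  12 162] z41 [457.34702012 -68.25732698]
scene paddle [267.66666667 236.9047619 ] [262 229  15  15  42] z41 [458.27283269 -78.57274079]
tri (array([455.79142046, -71.29404969,  31.65334194]), np.float64(6.231335128997647))
top block white [364.38983051 160.44067797] [360 157  10   7  59] z74 [671.89395495 -45.96703636]
scene block white [345.16049383 255.41975309] [340 250  11  12  81] z74 [670.39084383 -43.17274108]
tri (array([671.27478343, -45.49347459,  77.46824394]), np.float64(0.5683019121982407))
top brass [364.77586207 167.48275862] [359 165  13   6  58]
scene brass [338.24324324 256.27027027] [336 250   7  15  37]
tri (array([654.19730234, -47.87619763,  63.89323984]), np.float64(0.7804855849432094))
```

Run:
```python
from h import *
t=cv2.imread("pics/top0.png"); s=cv2.imread("pics/scene0.png")
a=cv2.resize(t[150:250,340:395],None,fx=6,fy=6,interpolation=2)
b=cv2.resize(s[222:292,255:365],None,fx=7,fy=7,interpolation=2)
cv2.imwrite("pics/d2.png",a);cv2.imwrite("pics/d3.png",b)
```

```text
(no output)
```

View pics/d2.png

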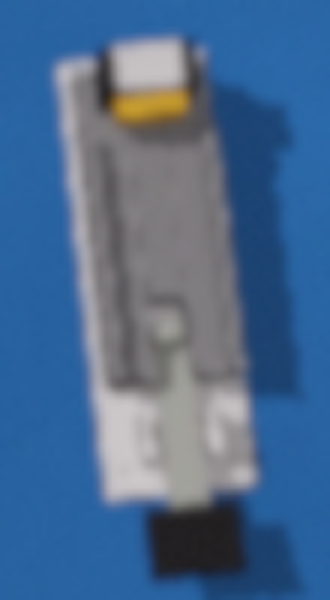

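View pics/d3.png

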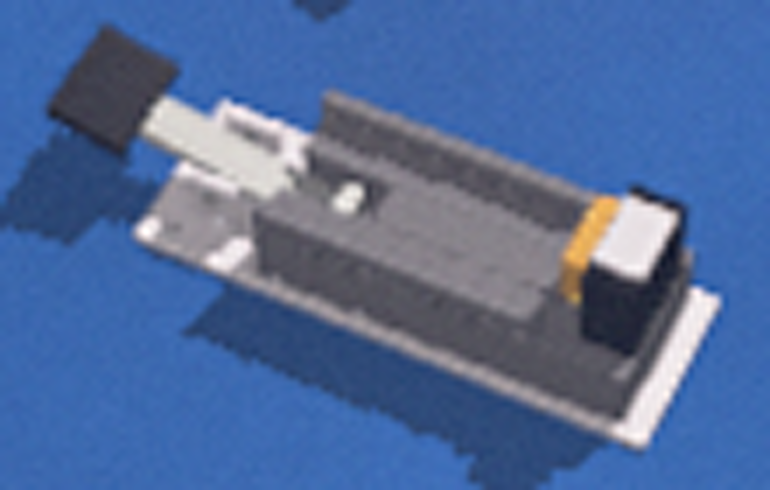

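```bash
cat > dockfit.py <<'E'
from h import *
from scipy.optimize import least_squares
T=lambda u,v:((u+.5)/6-.5+340,(v+.5)/6-.5+150)
S=lambda u,v:((u+.5)/7-.5+255,(v+.5)/7-.5+222)
zp='p'
obs=[("top",T(103,503),(-105,35,zp)),("top",T(256,490),(-105,-35,zp)),("top",T(55,60),(105,35,zp)),
("top",T(198,542),(-135,0,41)),("top",T(110,388),(-55,31,46)),("top",T(241,380),(-55,-31,46)),
("scene",S(133,233),(-105,-35,zp)),("scene",S(643,440),(105,-35,zp)),("scene",S(722,299),(105,35,zp)),
("scene",S(113,92),(-135,0,41)),("scene",S(325,92),(-55,31,46)),("scene",S(255,207),(-55,-31,46))]
def w(q,P):
    x,y,a,z=q; c,s=np.cos(a),np.sin(a); X,Y,Z=P; Z=z if Z=='p' else Z
    return (x+c*X-s*Y,y+s*X+c*Y,Z)
def f(q,o): return np.concatenate([proj(n,w(q,P))-uv for n,uv,P in o])
if __name__=="__main__":
  for o in (obs,[k for k in obs if k[0]=="top"],[k for k in obs if k[0]=="scene"]):
    r=least_squares(lambda q:f(q,o),[590,-55,.1,5],loss="soft_l1"); print(np.round(r.x,3)); print(np.round(r.fun,1).reshape(-1,2).tolist())
  q=least_squares(lambda q:f(q,obs),[590,-55,.1,5],loss="soft_l1").x
  # block/plunger in dock frame
  c,s=np.cos(q[2]),np.sin(q[2])
  for p in [(671.3,-45.5),(654.2,-47.9)]:
    d=np.array(p)-q[:2]; print("dock frame",c*d[0]+s*d[1],-s*d[0]+c*d[1])
  for a,b in [(S(600,197),None),(S(565,260),None)]: 
    p=plane("scene",a,34+30); d=p[:2]-q[:2]; print("plg",c*d[0]+s*d[1],-s*d[0]+c*d[1])
E
python3 dockfit.py
```

```text
[ 5.88265e+02 -5.28190e+01  1.05000e-01  5.58400e+00]
[[0.5, -0.7], [-0.3, -1.1], [0.0, 0.7], [-0.5, 1.1], [-0.3, -1.1], [0.3, -2.1], [-0.2, 0.0], [0.2, 0.5], [-0.2, -0.5], [-1.8, -1.5], [0.3, -0.7], [-0.9, 0.5]]
[ 5.85363e+02 -5.25070e+01  1.02000e-01  1.87900e+01]
[[0.6, -0.1], [0.1, -0.5], [0.3, 0.6], [-0.7, 2.2], [-0.5, -0.1], [0.1, -1.1]]
[ 5.89887e+02 -5.37370e+01  1.01000e-01  8.05400e+00]
[[0.1, -0.1], [0.5, 0.7], [0.2, -0.4], [-1.4, -1.2], [0.7, -0.2], [-0.6, 1.0]]
dock frame 83.34525321814803 -1.3905301347422112
dock frame 66.08813540786082 -1.9920988189872864
plg 62.23507940249676 17.87931998221957
plg 62.239217035676184 -12.018949152462692
```

```bash
cat > go.py <<'E'
import sys
from h import *
from scipy.spatial.transform import Rotation as Ro
# usage: go.py x y z yawdeg(of tool x, mod 180)
s=robot.state(); R=Ro.from_rotvec(s["tcp_rot"]).as_matrix()
d=R.T@(np.array(list(map(float,sys.argv[1:4])))-s["tool_pos"])/30
y=np.degrees(np.arctan2(R[1,0],R[0,0])); e=(y-float(sys.argv[4])+90)%180-90
print("pos",np.round(s["tool_pos"],1),"yaw",round(y,2),"tilt",round(np.degrees(np.arccos(-R[2,2])),2),"shift units",np.round(d,2),"spin",round(e/6,2),"w",round(s["width"],1),"t",round(s["t"],1),"F",np.round(s["ft_force"],1))
E
python3 -m creep '[[[0,0,0,0.4],[0,0,0,0.4],[0,0,0,0.4],[0,0,0,0]]]' 0; python3 go.py 513 293.3 130 7
```

```text
t: 0.43
tool_pos: [135.4, -532.8, 230.8]
tcp_rot: [0.191, -3.136, -0.002]
ft_force: [-0.1, 0.2, -0.6]
width: 85.6
pos [ 135.4 -532.8  230.8] yaw -173.03 tilt 0.06 shift units [-15.83  25.8    3.38] spin -0.01 w 85.6 t 0.4 F [-0.1  0.2 -0.6]
```

```bash
python3 -m creep '[[[-0.3,0.5,0,0],[-0.55,0.9,0,0],[-0.55,0.9,0,0],[-0.55,0.9,0,0],[-0.55,0.9,0,0]]]' 0 
python3 -m creep '[[[-0.55,0.9,0,0],[-0.55,0.9,0,0],[-0.55,0.9,0,0],[-0.55,0.9,0,0],[-0.55,0.9,0,0]]]'
python3 go.py 513 293.3 130 7
```

```text
t: 0.85
tool_pos: [194.9, -400.3, 230.9]
tcp_rot: [0.195, -3.135, -0.001]
ft_force: [1.3, 0.7, 0.6]
width: 85.3
t: 1.27
tool_pos: [260.1, -256.2, 231.2]
tcp_rot: [-0.195, 3.135, 0.0]
ft_force: [0.8, -0.8, -0.4]
width: 85.5
pos [ 260.1 -256.2  231.2] yaw -172.88 tilt 0.01 shift units [-10.63  17.13   3.38] spin 0.02 w 85.5 t 1.3 F [ 0.8 -0.8 -0.4]
```

```bash
for i in 1; do :; done; python3 -m creep '[[[-0.55,0.9,0,0],[-0.55,0.9,0,0],[-0.55,0.9,0,0],[-0.55,0.9,0,0],[-0.55,0.9,0,0]]]'
python3 -m creep '[[[-0.55,0.9,0,0],[-0.55,0.9,0,0],[-0.55,0.9,0,0],[-0.55,0.9,0,0],[-0.55,0.9,0,0]]]'
python3 -m creep '[[[-0.55,0.9,0,0],[-0.55,0.9,0,0],[-0.55,0.9,0,0],[-0.5,0.7,0,0],[-0.4,0.5,0,0]]]'
python3 -m creep '[[[0,0,0,0],[0,0,0,0]]]'
python3 go.py 513 293.3 130 7
```

```text
t: 1.68
tool_pos: [325.4, -112.0, 231.3]
tcp_rot: [-0.196, 3.135, 0.0]
ft_force: [0.2, -0.5, -0.6]
width: 85.3
t: 2.1
tool_pos: [390.8, 32.2, 231.3]
tcp_rot: [-0.197, 3.135, 0.0]
ft_force: [1.1, -1.3, 0.5]
width: 85.6
t: 2.52
tool_pos: [452.6, 158.1, 230.7]
tcp_rot: [0.198, -3.135, 0.0]
ft_force: [1.2, -0.4, 0.2]
width: 85.4
t: 2.68
tool_pos: [452.1, 156.5, 230.5]
tcp_rot: [0.196, -3.134, 0.001]
ft_force: [-0.0, -0.3, -0.2]
width: 85.6
pos [452.1 156.5 230.5] yaw -172.83 tilt 0.11 shift units [-2.59  4.27  3.34] spin 0.03 w 85.6 t 2.7 F [-0.  -0.3 -0.2]
```

```bash
python3 -m creep '[[[-0.5,0.9,0.3,0],[-0.5,0.9,0.7,0],[-0.6,0.9,0.8,0],[-0.5,0.9,0.8,0],[-0.5,0.7,0.7,0]]]'
python3 -m creep '[[[0,0,0,0],[0,0,0,0]]]'
python3 go.py 513 293.3 15 7
python3 - <<'E'
from h import *
t=viewer.camera("top"); s=viewer.camera("scene")
crop(t,200,150,90,120,4,"pics/g1.png"); crop(s,300,80,120,110,5,"pics/g2.png")
E
```

```text
t: 3.1
tool_pos: [513.6, 294.3, 131.0]
tcp_rot: [0.194, -3.135, -0.0]
ft_force: [0.1, -0.2, 0.3]
width: 85.2
t: 3.27
tool_pos: [513.1, 293.0, 130.4]
tcp_rot: [0.194, -3.132, 0.004]
ft_force: [-0.4, 0.2, -0.2]
width: 85.1
pos [513.1 293.  130.4] yaw -172.9 tilt 0.25 shift units [-0.01  0.02  3.85] spin 0.02 w 85.1 t 3.3 F [-0.4  0.2 -0.2]
```

View pics/g2.png

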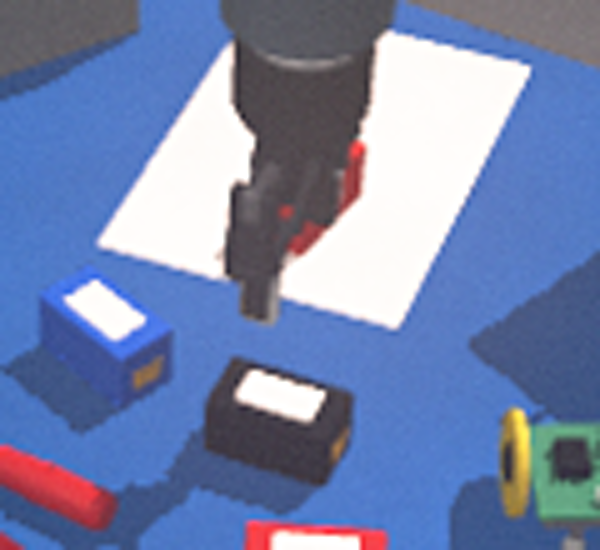

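The view shows the open gripper at about (260,300) in the crop, above the dark pack at (280,415), with clear room around it. Descending.

```bash
python3 -m creep '[[[0,0,0.7,0],[0,0,0.8,0],[0,0,0.8,0],[0,0,0.6,0],[0,0,0.3,0]]]'
python3 -m creep '[[[0,0,0.25,0],[0,0,0.2,0],[0,0,0.2,0],[0,0,0,0]]]'
python3 go.py 513 293.3 15 7
python3 -m creep '[[[0,0,0,0],[0,0,0,0],[0,0,0,0],[0,0,0,0],[0,0,0,0]]]' 255
python3 -m creep '[[[0,0,0,0],[0,0,0,0],[0,0,0,0],[0,0,0,0],[0,0,0,0]]]'
python3 go.py 513 293.3 15 7
```

```text
t: 3.78
tool_pos: [513.0, 292.2, 35.8]
tcp_rot: [0.192, -3.135, 0.0]
ft_force: [-0.3, 0.1, 0.1]
width: 85.2
t: 4.12
tool_pos: [513.7, 293.5, 16.6]
tcp_rot: [0.193, -3.135, -0.0]
ft_force: [-1.1, -0.5, -1.1]
width: 85.3
pos [513.7 293.5  16.6] yaw -172.96 tilt 0.01 shift units [ 0.02 -0.    0.05] spin 0.01 w 85.3 t 4.1 F [-1.1 -0.5 -1.1]
t: 4.53
tool_pos: [514.3, 294.2, 17.6]
tcp_rot: [-0.194, 3.134, 0.002]
ft_force: [-1.0, 1.3, 3.0]
width: 43.1
t: 4.95
tool_pos: [514.3, 294.2, 17.6]
tcp_rot: [-0.194, 3.134, 0.001]
ft_force: [-0.3, 0.7, 5.8]
width: 42.9
pos [514.3 294.2  17.6] yaw -172.93 tilt 0.1 shift units [ 0.05 -0.02  0.09] spin 0.01 w 42.9 t 5.0 F [-0.3  0.7  5.8]
```

```bash
python3 -m creep '[[[0,0,-0.1,0],[0,0,-0.2,0],[0,0,-0.4,0],[0,0,-0.6,0],[0,0,-0.8,0]]]'
python3 -m creep '[[[0,0,-0.8,0],[0,0,-0.6,0],[0,0,-0.3,0],[0,0,0,0]]]'
python3 go.py 583.5 -54 130 5.9
```

```text
t: 5.37
tool_pos: [512.2, 292.4, 78.3]
tcp_rot: [0.192, -3.131, 0.005]
ft_force: [1.4, 0.5, -2.2]
width: 43.2
t: 5.7
tool_pos: [514.5, 294.2, 132.8]
tcp_rot: [-0.193, 3.133, 0.003]
ft_force: [-0.6, -0.3, -2.2]
width: 42.8
pos [514.5 294.2 132.8] yaw -172.94 tilt 0.2 shift units [ -0.86 -11.8    0.07] spin 0.19 w 42.8 t 5.7 F [-0.6 -0.3 -2.2]
```

```bash
python3 -m creep '[[[0,-0.2,0,0.1],[0,-0.4,0,0.09],[-0.1,-0.6,0,0],[-0.1,-0.7,0,0],[-0.1,-0.8,0,0]]]'
python3 -m creep '[[[-0.1,-0.8,0,0],[-0.1,-0.8,0,0],[-0.1,-0.8,0,0],[-0.1,-0.8,0,0],[0,-0.8,0,0]]]'
python3 -m creep '[[[0,-0.8,0,0],[0,-0.8,0,0],[0,-0.8,0,0],[0,-0.7,0,0],[0,-0.6,0,0]]]'
python3 -m creep '[[[0,-0.5,0,0],[0,-0.3,0,0],[0,-0.2,0,0],[0,0,0,0],[0,0,0,0]]]'
python3 go.py 583.5 -54 130 5.9
```

```text
t: 6.12
tool_pos: [530.4, 212.2, 128.9]
tcp_rot: [0.162, -3.134, 0.003]
ft_force: [0.2, -0.4, -2.7]
width: 42.8
t: 6.53
tool_pos: [554.8, 93.4, 129.0]
tcp_rot: [0.16, -3.134, 0.002]
ft_force: [0.7, 0.3, -1.8]
width: 42.9
t: 6.95
tool_pos: [565.5, -17.1, 129.0]
tcp_rot: [0.159, -3.134, 0.001]
ft_force: [0.1, 0.4, -2.4]
width: 43.1
t: 7.37
tool_pos: [569.8, -44.3, 130.3]
tcp_rot: [0.161, -3.136, -0.0]
ft_force: [0.6, -0.1, -1.6]
width: 42.8
pos [569.8 -44.3 130.3] yaw -174.11 tilt 0.06 shift units [-0.42 -0.37  0.01] spin -0.0 w 42.8 t 7.4 F [ 0.6 -0.1 -1.6]
```

```bash
python3 -m creep '[[[-0.2,-0.2,0.1,0],[-0.2,-0.17,0.4,0],[0,0,0.5,0],[0,0,0.4,0],[0,0,0.3,0]]]'
python3 -m creep '[[[0,0,0.1,0],[0,0,0,0],[0,0,0,0]]]'
python3 go.py 583.5 -54 60 5.9
python3 - <<'E'
from h import *
t=viewer.camera("top"); s=viewer.camera("scene")
cv2.imwrite("pics/s2.png",s);cv2.imwrite("pics/t2.png",t)
crop(t,330,140,75,110,5,"pics/a1.png"); crop(s,255,200,110,85,7,"pics/a2.png")
E
```

```text
t: 7.78
tool_pos: [582.7, -53.9, 77.2]
tcp_rot: [0.162, -3.135, -0.0]
ft_force: [-0.5, -0.2, -3.3]
width: 43.2
t: 8.03
tool_pos: [583.7, -54.1, 77.0]
tcp_rot: [-0.163, 3.137, -0.0]
ft_force: [-0.3, -0.2, -1.8]
width: 43.4
pos [583.7 -54.1  77. ] yaw -174.06 tilt 0.03 shift units [0.01 0.   0.57] spin 0.01 w 43.4 t 8.0 F [-0.3 -0.2 -1.8]
```

View pics/a1.png

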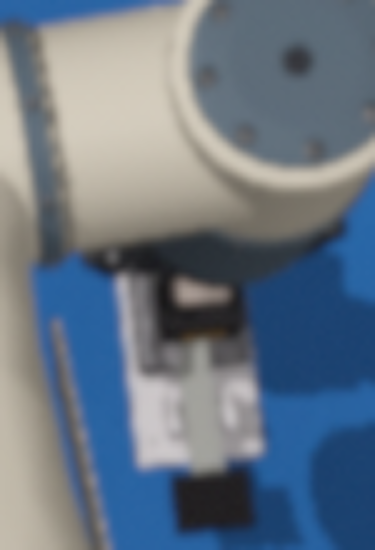

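View pics/a2.png

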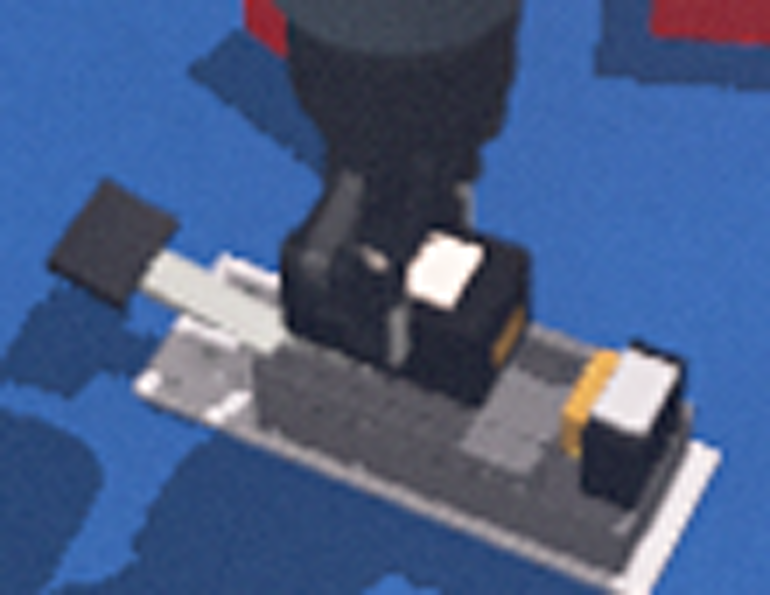

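Run:
```python
from h import *
t=cv2.imread("pics/t2.png"); s=cv2.imread("pics/s2.png")
a=cv2.resize(t[190:226,350:392],None,fx=14,fy=14,interpolation=2); cv2.imwrite("pics/b1.png",np.clip(a.astype(float)*2,0,255).astype(np.uint8))
a=cv2.resize(s[225:275,295:365],None,fx=11,fy=11,interpolation=2); cv2.imwrite("pics/b2.png",np.clip(a.astype(float)*2,0,255).astype(np.uint8))
```

```text
(no output)
```

View pics/b1.png

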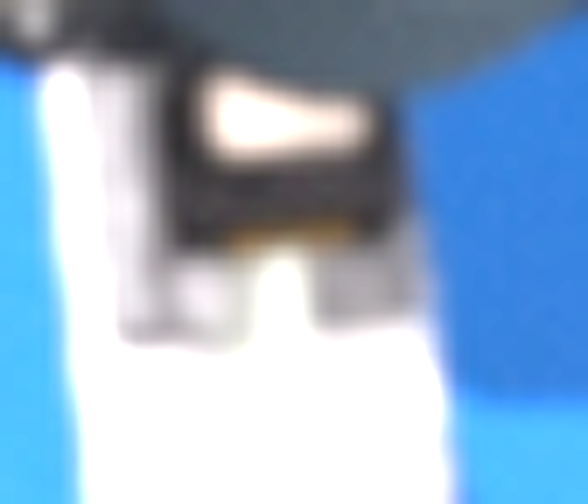

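View pics/b2.png

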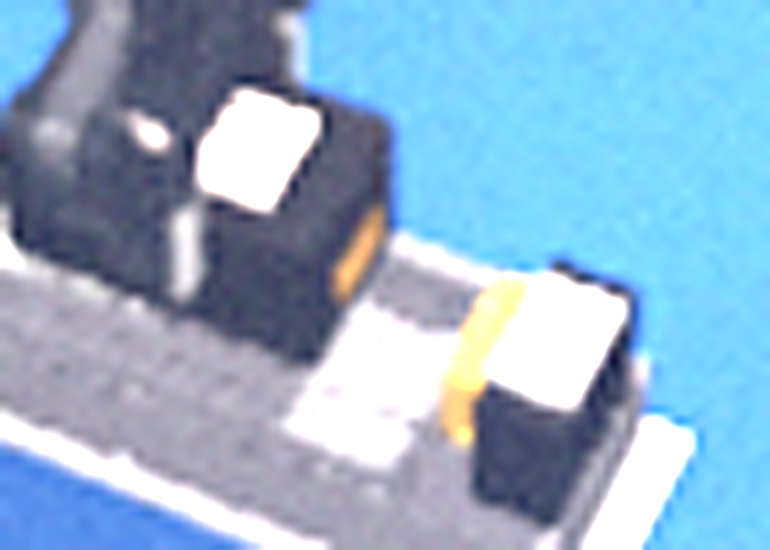

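Run:
```python
from h import *
T=lambda u,v:((u+.5)/14-.5+350,(v+.5)/14-.5+190)
S=lambda u,v:((u+.5)/11-.5+295,(v+.5)/11-.5+225)
O=np.array([588.5,-53.5]);c,s=np.cos(.103),np.sin(.103)
def dk(n,uv,z):
    d=plane(n,uv,z)[:2]-O; return np.round([c*d[0]+s*d[1],-s*d[0]+c*d[1]],1)
for nm,uv,z in [("pack trailing brass",T(288,235),81),("pack bot L",T(185,247),59),("pack bot R",T(402,240),59),("label L",T(203,120),103.4),("label R",T(374,120),103.4),("guide L out",T(120,337),46),("guide R out",T(437,325),46)]: print(nm,dk("top",uv,z))
for nm,uv,z in [("lead brass",S(360,252),81),("pack lead bot near",S(312,362),59.4),("pack lead top far",S(392,130),103.4),("block top near-left corner",S(485,372),74),("far-left",S(550,265),74),("near-right",S(575,410),74),("far-right",S(630,305),74)]: print(nm,dk("scene",uv,z))
d=np.array([583.7,-54.1])-O; print("tcp dock",c*d[0]+s*d[1],-s*d[0]+c*d[1])
```

```text
pack trailing brass [-44.8  -0.9]
pack bot L [-42.1  16.9]
pack bot R [-45.1 -25.3]
label L [-24.5  15. ]
label R [-27.8 -17.1]
guide L out [-56.7  30.4]
guide R out [-60.7 -31.7]
lead brass [34.9 -0.1]
pack lead bot near [ 31.6 -18.3]
pack lead top far [33.8 18.6]
block top near-left corner [ 71.7 -13. ]
far-left [72.9 19.7]
near-right [ 93.8 -13.5]
far-right [93.5 17.5]
tcp dock -4.836251687466378 -0.10329383078465987
```

The leading brass sits at crop (360,252) and the plunger at (480,360). Both views agree that the pack is centred over the bay to within about 1 mm, and about 25 mm short. I lower it gently.

```bash
python3 -m creep '[[[0,0,0.2,0],[0,0,0.2,0],[0,0,0.15,0],[0,0,0.1,0],[0,0,0,0]]]'
python3 -m creep '[[[0,0,0.05,0],[0,0,0.03,0],[0,0,0,0]]]'
python3 go.py 583.5 -54 51.6 5.9
```

```text
t: 8.55
tool_pos: [582.5, -54.2, 56.2]
tcp_rot: [0.162, -3.135, -0.0]
ft_force: [0.4, 0.8, -2.5]
width: 43.0
t: 8.8
tool_pos: [583.3, -54.1, 54.8]
tcp_rot: [-0.162, 3.137, -0.0]
ft_force: [0.3, 0.3, -3.1]
width: 42.9
pos [583.3 -54.1  54.8] yaw -174.09 tilt 0.0 shift units [-0.01  0.    0.11] spin 0.0 w 42.9 t 8.8 F [ 0.3  0.3 -3.1]
```

Below the guide tops with no contact force, so it is between the guides.

```bash
python3 -m creep '[[[0,0,0.04,0],[0,0,0.03,0],[0,0,0,0],[0,0,0,0]]]'
python3 -m creep '[[[0,0,0.02,0],[0,0,0,0],[0,0,0,0]]]'
python3 go.py 583.5 -54 51.6 5.9
```

```text
t: 9.13
tool_pos: [583.2, -54.1, 52.8]
tcp_rot: [0.162, -3.137, -0.0]
ft_force: [0.5, 0.5, -2.6]
width: 43.3
t: 9.38
tool_pos: [583.2, -54.1, 52.2]
tcp_rot: [0.162, -3.137, 0.0]
ft_force: [-0.4, -0.3, -1.2]
width: 43.2
pos [583.2 -54.1  52.2] yaw -174.08 tilt 0.0 shift units [-0.01  0.    0.02] spin 0.0 w 43.2 t 9.4 F [-0.4 -0.3 -1.2]
```

```bash
python3 -m creep '[[[0,0,0.02,0],[0,0,0,0],[-0.04,0,0,0],[-0.06,0,0,0],[-0.08,0,0,0]]]'
python3 -m creep '[[[-0.08,0,0,0],[-0.08,0,0,0],[-0.08,0,0,0],[-0.06,0,0,0],[-0.03,0,0,0]]]'
python3 -m creep '[[[0,0,0,0],[0,0,0,0]]]'
python3 go.py 603.4 -52 51.6 5.9
```

```text
t: 9.8
tool_pos: [588.7, -53.6, 51.6]
tcp_rot: [0.162, -3.137, 0.0]
ft_force: [-0.6, -0.1, -1.1]
width: 43.0
t: 10.22
tool_pos: [598.8, -52.6, 51.7]
tcp_rot: [-0.162, 3.137, -0.0]
ft_force: [-1.9, -0.3, 1.1]
width: 43.0
t: 10.38
tool_pos: [598.8, -52.5, 51.6]
tcp_rot: [-0.162, 3.137, 0.0]
ft_force: [0.8, -0.2, -1.2]
width: 43.0
pos [598.8 -52.5  51.6] yaw -174.08 tilt 0.04 shift units [-0.15  0.    0.  ] spin 0.0 w 43.0 t 10.4 F [ 0.8 -0.2 -1.2]
```

```bash
python3 -m creep '[[[-0.05,0,0,0],[-0.05,0,0,0],[-0.03,0,0,0],[0,0,0,0],[0,0,0,0]]]'
python3 -m creep '[[[-0.03,0,0,0],[-0.03,0,0,0],[0,0,0,0],[0,0,0,0],[0,0,0,0]]]'
```

```text
t: 10.8
tool_pos: [602.5, -52.1, 51.6]
tcp_rot: [-0.162, 3.137, -0.0]
ft_force: [-0.6, 0.1, -0.3]
width: 43.1
t: 11.22
tool_pos: [604.2, -52.0, 51.6]
tcp_rot: [-0.162, 3.137, -0.0]
ft_force: [-0.5, -0.2, 0.4]
width: 42.9
```

Run:
```python
from h import *
s=viewer.camera("scene");crop(s,295,225,70,55,11,"pics/c1.png"); print(robot.state()["ft_force"])
```

```text
[-0.20340851 -0.01244919  0.87675878]
```

View pics/c1.png

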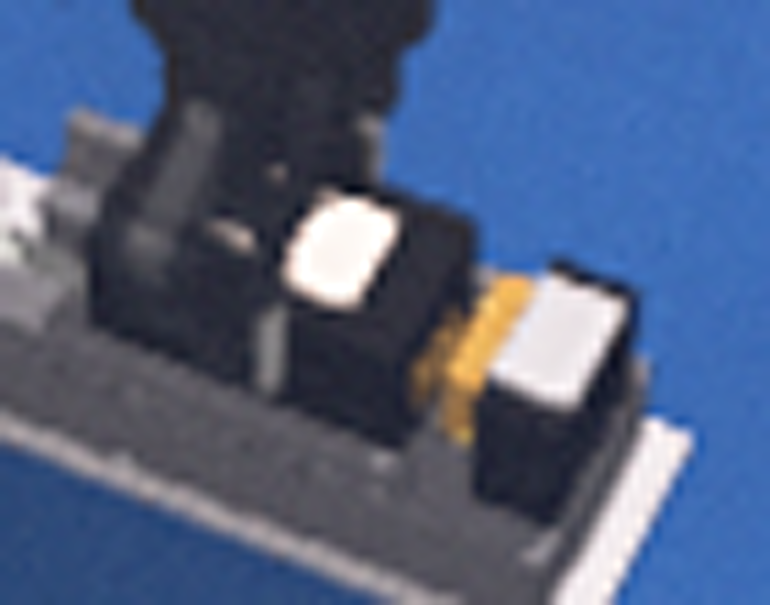

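The pack's leading end at (440,350) is a few mm short of the plunger at (460,370), with no contact force yet. I continue in small steps.

```bash
python3 -m creep '[[[-0.03,0,0,0],[-0.03,0,0,0],[0,0,0,0],[0,0,0,0]]]'
python3 -m creep '[[[-0.03,0,0,0],[-0.03,0,0,0],[0,0,0,0],[0,0,0,0]]]'
```

```text
t: 11.6
tool_pos: [606.0, -51.8, 51.6]
tcp_rot: [-0.162, 3.137, -0.0]
ft_force: [-0.8, 0.4, 0.1]
width: 42.9
t: 11.93
tool_pos: [607.8, -51.6, 51.6]
tcp_rot: [-0.162, 3.137, -0.0]
ft_force: [-1.5, -0.1, 1.3]
width: 42.9
```

```bash
python3 -m creep '[[[-0.03,0,0,0],[0,0,0,0],[0,0,0,0],[0,0,0,0]]]'
python3 -m creep '[[[-0.03,0,0,0],[0,0,0,0],[0,0,0,0],[0,0,0,0]]]'
```

```text
t: 12.27
tool_pos: [608.7, -51.5, 51.6]
tcp_rot: [-0.162, 3.137, -0.0]
ft_force: [-1.8, -1.2, 1.5]
width: 43.2
t: 12.6
tool_pos: [609.5, -51.4, 51.6]
tcp_rot: [-0.162, 3.137, -0.0]
ft_force: [-1.8, -0.5, 2.0]
width: 43.1
```

```bash
python3 -m creep '[[[-0.03,0,0,0],[0,0,0,0],[0,0,0,0],[0,0,0,0]]]'
python3 -m creep '[[[-0.03,0,0,0],[0,0,0,0],[0,0,0,0],[0,0,0,0]]]'
```

```text
t: 12.93
tool_pos: [610.4, -51.3, 51.6]
tcp_rot: [-0.162, 3.137, -0.0]
ft_force: [-1.7, -0.3, 2.5]
width: 43.1
t: 13.27
tool_pos: [611.4, -51.2, 51.6]
tcp_rot: [-0.162, 3.137, -0.0]
ft_force: [-2.7, -1.2, 1.8]
width: 42.8
```

```bash
python3 -m creep '[[[-0.03,0,0,0],[0,0,0,0],[0,0,0,0],[0,0,0,0]]]'
python3 -m creep '[[[-0.02,0,0,0],[0,0,0,0],[0,0,0,0],[0,0,0,0]]]'
```

```text
t: 13.6
tool_pos: [611.9, -51.2, 51.6]
tcp_rot: [0.162, -3.137, -0.0]
ft_force: [-3.5, 0.6, 5.3]
width: 42.8
t: 13.93
tool_pos: [612.2, -51.1, 51.6]
tcp_rot: [0.162, -3.136, 0.0]
ft_force: [-5.8, -1.0, 6.0]
width: 43.1
```

```bash
python3 -m creep '[[[-0.03,0,0,0],[0,0,0,0],[0,0,0,0],[0,0,0,0]]]'
python3 -m creep '[[[-0.02,0,0,0],[0,0,0,0],[0,0,0,0],[0,0,0,0]]]'
```

```text
t: 14.27
tool_pos: [612.6, -51.1, 51.6]
tcp_rot: [0.162, -3.135, 0.0]
ft_force: [-7.8, -0.2, 6.8]
width: 43.2
t: 14.6
tool_pos: [612.8, -51.1, 51.6]
tcp_rot: [0.162, -3.135, 0.0]
ft_force: [-7.7, 0.7, 8.4]
width: 43.2
```

```bash
python3 -m creep '[[[-0.04,0,0,0],[0,0,0,0],[0,0,0,0],[0,0,0,0]]]'
python3 -m creep '[[[-0.04,0,0,0],[0,0,0,0],[0,0,0,0],[0,0,0,0]]]'
```

```text
t: 14.93
tool_pos: [613.4, -51.0, 51.6]
tcp_rot: [0.162, -3.133, 0.0]
ft_force: [-10.7, 0.2, 9.5]
width: 42.6
t: 15.27
tool_pos: [613.9, -51.0, 51.7]
tcp_rot: [0.162, -3.132, 0.0]
ft_force: [-12.8, 0.6, 11.9]
width: 43.2
```

```bash
python3 -m creep '[[[-0.04,0,0,0],[0,0,0,0],[0,0,0,0],[0,0,0,0],[0,0,0,0]]]'
python3 -m creep '[[[0,0,0,0],[0,0,0,0],[0,0,0,0]]]'
```

```text
t: 15.68
tool_pos: [614.5, -50.9, 51.7]
tcp_rot: [0.161, -3.131, 0.0]
ft_force: [-15.3, -0.2, 13.0]
width: 42.7
t: 15.93
tool_pos: [614.4, -50.9, 51.7]
tcp_rot: [0.161, -3.131, 0.0]
ft_force: [-14.8, 0.1, 12.8]
width: 43.0
```

```bash
python3 -m creep '[[[0.04,0,0,0],[0.04,0,0,0],[0,0,0,0],[0,0,0,0]]]'
python3 -m creep '[[[0,0,0,0],[0,0,0,0],[0,0,0,0],[0,0,0,0],[0,0,0,0]]]' 60
python3 -m creep '[[[0,0,0,0],[0,0,0,0],[0,0,0,0]]]'
python3 go.py 612 -51 130 5.9
```

```text
t: 16.27
tool_pos: [614.3, -50.9, 51.6]
tcp_rot: [0.162, -3.135, 0.0]
ft_force: [-7.7, -0.5, 7.3]
width: 43.2
t: 16.68
tool_pos: [615.8, -50.7, 51.4]
tcp_rot: [-0.162, 3.137, 0.0]
ft_force: [-1.0, -0.0, -1.0]
width: 65.5
t: 16.93
tool_pos: [615.5, -50.8, 51.5]
tcp_rot: [-0.162, 3.137, 0.0]
ft_force: [-0.4, 0.1, -0.0]
width: 65.1
pos [615.5 -50.8  51.5] yaw -174.09 tilt 0.0 shift units [ 0.12  0.   -2.62] spin 0.0 w 65.1 t 16.9 F [-0.4  0.1 -0. ]
```

```bash
python3 -m creep '[[[0,0,-0.1,0],[0,0,-0.4,0],[0,0,-0.7,0],[0,0,-0.8,0],[0,0,-0.6,0]]]'
python3 -m creep '[[[0.3,0,-0.2,0],[0.7,0,0,0],[0.9,0,0,0],[0.9,0,0,0],[0.9,0,0,0]]]' 255
python3 -m creep '[[[0.8,0,0,0],[0.5,0,0,0],[0.2,0,0,0],[0,0,0,0],[0,0,0,0]]]'
python3 go.py 455 -67.5 50 5.9
python3 - <<'E'
from h import *
t=viewer.camera("top"); s=viewer.camera("scene")
cv2.imwrite("pics/s3.png",s);cv2.imwrite("pics/t3.png",t)
a=cv2.resize(s[200:290,255:365],None,fx=5,fy=5,interpolation=2);b=cv2.resize(t[145:250,345:392],None,fx=4,fy=4,interpolation=2)
c=np.zeros((450,750,3),np.uint8);c[:,:550]=a;c[:420,555:743]=b;cv2.imwrite("pics/e1.png",c)
E
```

```text
t: 17.35
tool_pos: [615.9, -50.9, 131.8]
tcp_rot: [-0.162, 3.136, -0.001]
ft_force: [0.7, 0.8, 0.6]
width: 65.1
t: 17.77
tool_pos: [503.1, -62.4, 135.0]
tcp_rot: [0.162, -3.137, -0.0]
ft_force: [-0.0, 0.1, 1.2]
width: 4.2
t: 18.18
tool_pos: [460.5, -66.9, 135.7]
tcp_rot: [-0.162, 3.137, -0.0]
ft_force: [0.7, 0.8, 0.6]
width: 0.0
pos [460.5 -66.9 135.7] yaw -174.08 tilt 0.04 shift units [ 0.19 -0.    2.86] spin 0.0 w 0.0 t 18.2 F [0.7 0.8 0.6]
```

View pics/e1.png

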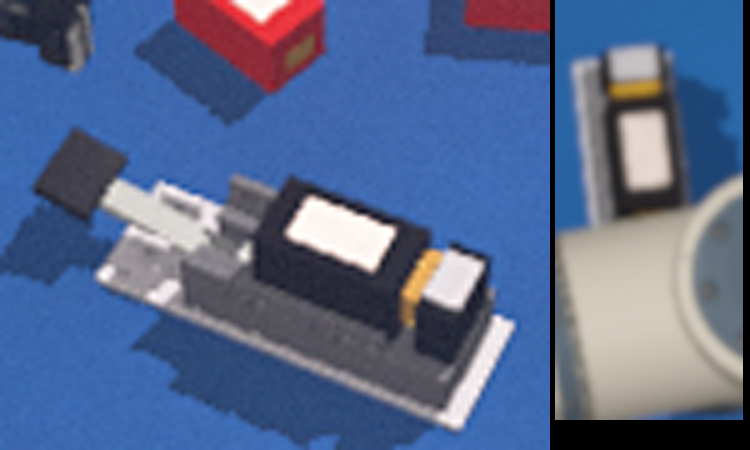

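Run:
```python
from h import *; from meas import cc
O=np.array([588.5,-53.5]);c,s=np.cos(.103),np.sin(.103)
A={}
for n,p,b in [("scene",(322,247),(346,256)),("top",(366,182),(364,160))]:
    I=cv2.imread(f"pics/{n[0]}3.png")
    for nm,q,z in [("label",p,78),("block",b,74)]:
        m,ce,st=cc(I.min(2)>(130 if nm=="label" else 170),q); d=plane(n,ce,z)[:2]-O; print(n,nm,ce,st[4],c*d[0]+s*d[1],-s*d[0]+c*d[1])
        if nm=="label":
            ys,xs=np.nonzero(m);P=np.array([plane(n,(x,y),z)[:2] for x,y in zip(xs,ys)],np.float32);print(cv2.minAreaRect(P))
```

```text
scene label [322.70157068 246.18324607] 191 22.12847646875956 0.3679477809242373
((610.0728149414062, -50.766822814941406), (49.505645751953125, 28.910585403442383), 5.730818748474121)
scene block [345.16049383 255.41975309] 81 82.51866560762282 1.8526756240919138
top label [367.11557789 182.04020101] 199 22.44070944645706 -0.9996675995053703
((611.1492309570312, -52.301292419433594), (50.92596435546875, 29.607088088989258), 5.502982139587402)
top block [364.41666667 160.38333333] 60 83.87863597165294 -1.1730169566645134
```

The pack lies flat and straight between the guides. Its centre is at about 22 mm in my dock frame and the plunger face at about 62 mm, so it is home. Next is the paddle.

```bash
python3 -m creep '[[[0.1,0,0.3,0],[0.1,0,0.6,0],[0,0,0.7,0],[0,0,0.6,0],[0,0,0.3,0]]]'
python3 -m creep '[[[0,0,0.1,0],[0,0,0.05,0],[0,0,0,0]]]'
python3 go.py 455 -67.5 44 5.9
```

```text
t: 18.7
tool_pos: [452.8, -67.5, 57.6]
tcp_rot: [0.161, -3.133, -0.0]
ft_force: [-1.0, 0.5, 0.1]
width: -0.1
t: 18.95
tool_pos: [454.8, -67.5, 56.3]
tcp_rot: [-0.162, 3.137, -0.0]
ft_force: [-0.0, -0.5, -0.2]
width: 0.1
pos [454.8 -67.5  56.3] yaw -174.08 tilt 0.03 shift units [-0.01 -0.    0.41] spin 0.0 w 0.1 t 18.9 F [-0.  -0.5 -0.2]
```

```bash
python3 -m creep '[[[0,0,0.1,0],[0,0,0.1,0],[0,0,0.05,0],[0,0,0,0],[0,0,0,0]]]'
python3 -m creep '[[[0,0,0.05,0],[0,0,0.05,0],[0,0,0,0],[0,0,0,0]]]'
python3 -m creep '[[[0,0,0.05,0],[0,0,0.05,0],[0,0,0,0],[0,0,0,0]]]'
```

```text
t: 19.37
tool_pos: [454.4, -67.5, 48.7]
tcp_rot: [-0.162, 3.137, -0.0]
ft_force: [-0.2, -0.1, 0.6]
width: 0.1
t: 19.7
tool_pos: [454.2, -67.5, 45.5]
tcp_rot: [0.162, -3.137, 0.0]
ft_force: [-0.1, 0.6, 0.7]
width: 0.2
t: 20.03
tool_pos: [454.6, -67.5, 43.1]
tcp_rot: [-0.163, 3.137, -0.0]
ft_force: [-1.4, 0.5, 5.0]
width: -0.1
```

Contact at about 43.5 mm. I press on in small steps.

```bash
python3 -m creep '[[[0,0,0.04,0],[0,0,0.04,0],[0,0,0,0],[0,0,0,0]]]'
python3 -m creep '[[[0,0,0.04,0],[0,0,0.04,0],[0,0,0.04,0],[0,0,0,0]]]'
python3 -m creep '[[[0,0,0.04,0],[0,0,0.04,0],[0,0,0.04,0],[0,0,0,0]]]'
```

```text
t: 20.37
tool_pos: [454.2, -67.6, 40.7]
tcp_rot: [0.163, -3.137, 0.001]
ft_force: [-2.8, 0.8, 5.6]
width: -0.1
t: 20.7
tool_pos: [453.8, -67.7, 36.7]
tcp_rot: [0.162, -3.137, 0.001]
ft_force: [-2.7, -0.8, 5.2]
width: -0.1
t: 21.03
tool_pos: [454.1, -67.6, 32.7]
tcp_rot: [0.162, -3.137, 0.0]
ft_force: [-1.6, -0.2, 2.6]
width: 0.2
```

```bash
python3 -m creep '[[[0,0,0.03,0],[0,0,0.03,0],[0,0,0.03,0],[0,0,0,0]]]'
python3 -m creep '[[[0,0,0.03,0],[0,0,0.02,0],[0,0,0,0],[0,0,0,0]]]'
python3 -m creep '[[[0,0,0,0],[0,0,0,0]]]'
```

```text
t: 21.37
tool_pos: [454.4, -67.4, 30.0]
tcp_rot: [-0.162, 3.137, 0.0]
ft_force: [-0.5, -0.0, 1.7]
width: 0.0
t: 21.7
tool_pos: [454.4, -67.4, 28.7]
tcp_rot: [-0.162, 3.137, 0.0]
ft_force: [-0.7, -0.3, 0.7]
width: -0.3
t: 21.87
tool_pos: [454.4, -67.4, 28.8]
tcp_rot: [-0.162, 3.137, 0.0]
ft_force: [-0.4, 0.1, 0.2]
width: -0.1
```

```bash
python3 -m creep '[[[0,0,0.03,0],[0,0,0.03,0],[0,0,0,0],[0,0,0,0]]]'
python3 -m creep '[[[0,0,-0.1,0],[0,0,-0.3,0],[0,0,-0.6,0],[0,0,-0.8,0],[0,0,-0.8,0]]]'
python3 -m creep '[[[0,0,-0.8,0],[0.4,0,-0.6,0],[0.8,0,-0.3,0],[0.8,0,0,0],[0.4,0,0,0]]]'
python3 -m creep '[[[0,0,0,0],[0,0,0,0],[0,0,0,0]]]'
python3 - <<'E'
from h import *
from meas import cc
t=viewer.camera("top"); s=viewer.camera("scene")
cv2.imwrite("pics/s4.png",s);cv2.imwrite("pics/t4.png",t)
a=cv2.resize(s[200:290,255:365],None,fx=5,fy=5,interpolation=2);b=cv2.resize(t[145:250,345:392],None,fx=4,fy=4,interpolation=2)
c=np.zeros((450,750,3),np.uint8);c[:,:550]=a;c[:420,555:743]=b;cv2.imwrite("pics/f1.png",c)
O=np.array([588.5,-53.5]);c,s_=np.cos(.103),np.sin(.103)
m,ce,st=cc(s.min(2)>130,(322,247));d=plane("scene",ce,78)[:2]-O;print(ce,c*d[0]+s_*d[1],-s_*d[0]+c*d[1])
E
```

```text
t: 22.2
tool_pos: [454.2, -67.5, 26.9]
tcp_rot: [0.162, -3.137, -0.0]
ft_force: [-0.8, -0.1, -0.3]
width: -0.2
t: 22.62
tool_pos: [454.0, -67.6, 106.5]
tcp_rot: [0.162, -3.137, 0.0]
ft_force: [0.7, -0.4, 0.1]
width: -0.4
t: 23.03
tool_pos: [381.1, -75.0, 157.3]
tcp_rot: [-0.162, 3.135, 0.001]
ft_force: [-0.3, 0.4, -1.4]
width: 0.2
t: 23.28
tool_pos: [383.4, -74.8, 156.3]
tcp_rot: [-0.162, 3.137, -0.0]
ft_force: [0.5, 0.7, -0.3]
width: 0.3
[322.70157068 246.18324607] 22.12847646875956 0.3679477809242373
```

View pics/f1.png

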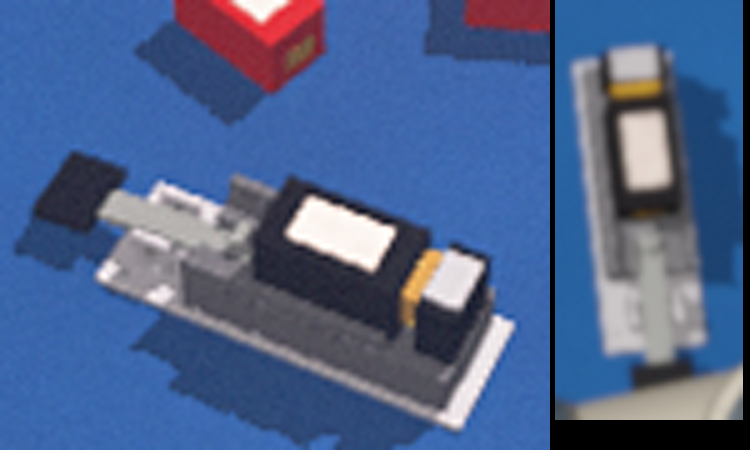

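The paddle at (75,190) in the crop is down and stays down. The tooth stands behind the pack at about (240,230), and the pack has not shifted. The arm is clear, so I hand in.

```bash
python3 -c "
from bench import robot
print(robot.finish_job())"
```

```text
the job is handed in; nothing more can be done
None
```

The larger pack is in the bay, pressed home against the contact and let go. The catch has snapped over behind it. I handed the job in at about 23 s, with the arm clear of everything.

- **Placing:** I lowered the pack between the guides about 25 mm short of home and felt no resistance on the way down. I then slid it in.
- **Pressing:** I held it with about 15 N at the wrist. I estimate 11–12 N of that was on the contact and the rest was floor drag. The contact force itself is not measured.
- **Catch:** Pushing the paddle took at most about 6 N at the points I read. The force then fell to zero. Pushing another 2 mm met nothing, so it had snapped over by itself.
- **Last pictures:** The paddle stays down, the tooth is up behind the pack, and the pack did not shift when the catch snapped. After I let it go, its label measured about 22 mm along the dock. That fits the plunger face at about 62 mm less the pack's 40 mm half-length. It was within 1 mm of the centreline and lined up with the dock.
- **Disagreement:** The two cameras differ by 1–3 mm on the dock's sideways position. The guides and pack seen in the same picture agreed to about 1 mm, so I went by those.
- **Not measured:** I didn't check the bystanders' positions at the end. Nothing came near them on the way.

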